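Set a salami in the guillotine slicer

ROBOT

A 6-joint arm with a two-finger parallel gripper is mounted at the origin on the work surface. World frame = base frame: x ahead of the robot, y to its left, z up, the work surface at z = 0. Lengths are in mm, angles in rad, forces in N, time in s.
With the tool pointing down it reaches from about 350 to 725 mm from the base axis. Payload 6 kg.
Tool frame: the origin (TCP) lies at the very end of the fingers, on their centre line; the grasp point (between the pads) lies 19 mm behind it; z points along the fingers, y is the line along which they close (so a half turn about z gives the same grasp; the last joint's range is limited). The gripper opens to 85 mm and grips with 20 to 120 N. Pads are 22 mm wide; open, the fingers measure 114 mm over their backs; the gripper's body (76 mm by 85 mm) begins 54 mm behind the grasp point. The pads swing forward as they close: fully open they stand 13 mm farther back than shut.
Start: joints at [-0.931, 0.04, 0.085, 0, -1.615, -0.334], TCP at [180.643, -572.138, 231.261] pointing down, gripper open.
Joint ranges: [-2.56, 2.56], [-1.29, 2.01], [-1.08, 1.49], [-3.29, 1.98], [-2.81, -0.18], [-2.99, 2.99]. Speed limits (rad/s): [2.57, 2.57, 3.01, 3.14, 3.14, 3.14].

INTERFACE

Orientations are given as a unit quaternion [x, y, z, w].
In Python, from rig import arm gives the robot as it stands.
- The arm moves only by the tool move_arm, never from a script. Its argument "rows" is a list of rows, each an object with "delta_pos": the shift along the world's x, y, z in mm, a list of three; "yaw": the turn about the world's z in degrees; "hand": the finger opening in mm, from 0 to 85.4. In form: [{"delta_pos": [tx, ty, tz], "yaw": yaw, "hand": hand}, ...]. A call has 1 to 20 rows; each row shifts and turns the commanded pose from where the row before left it; what a row does not reach is not made up. A row lasts 1/12 s, in which the tool goes at most 41.7 mm and 7.16 degrees, less where a joint would pass 70% of its speed; a pose out of reach is approached as far as the arm can. A call with a gripper value outside its range is refused whole. The fingers move at their own pace and stop on an object; "force" is the grip in N (left out, the last holds). Time passes only in rows, so rows that do not move let the fingers close. It gives the time, the measured TCP pose, the force, the opening and the grip force at its end, in the units of the state.
- arm.get_obs(): the state, without advancing time (a new reading comes with each control period).
- arm.capture(name): name is "side" or "top" or "wrist"; returns (picture, depth): 400x640x3 uint8, red, green, blue; 400x640 float32, mm along the optical axis (not along the pixel's ray), 0 where there is no reading.
- arm.calibration(name): a dict with "vfov" (degrees; the focal length in pixels is half the picture's height over the tangent of half this angle, whatever the lens; pixels are square), "cx", "cy" (the principal point, pixels), "k1" (the pictures are not rectified: a ray, as slopes to the right and down, at radius r is drawn at 1 + k1 r^2 times it, then the intrinsics apply), "xyz" and "attitude" of the camera in the world. Camera axes: x right, y down, z forward; pixel columns grow to the right and rows downward; lengths in mm; the calibration is good to about 2 mm. A picture is of the moment at which its call begins: read the wrist's pose just before it. calibration takes no time and is no camera call; for the wrist camera it gives the pose at the moment of the call.
- arm.sign_off(): hands the job in; it is judged then, once.
Trained networks look in the newest picture that a camera, given by its name, has taken for a name from the list of things; names that differ only in an ending like _2 or _b are one class to them, and where a whole thing is asked for, a point or a joint stands for the part that bears it (a point fixed in the world has none). Each returns a list of dicts, best first, with "score" (0 to 1); they miss things now and then, are a little off and sometimes report something else, mostly with a low value. They report only what shows in the picture. A call takes as long as a camera call. They do not tell look-alikes from the thing itself.
- arm.cut_out(query, camera): "pixels" (400x640 bool, what is visible of it) and "xy" ([column, row] in pixels, amid what is visible of it).
The state is a dict: "time_s": time; "joint_pos": joint angles; "dq": joint speeds; "joint_efforts": joint torques, N m; "tool_pos": TCP position; "tool_rot": TCP orientation; "force": force on the tool from outside, world axes, zero at the start; "ft_torque": the same for the moment, N m; "grip_width": opening from 0.0 (shut) to 1.0 (fully open); "grasp_force": force on a finger pad.
Only numpy, scipy, OpenCV 4.12 (cv2) and the standard library are available. Lean on these libraries where they do the work, as an engineer would, in place of code of your own. Each camera call takes 0.05 s, during which the arm holds its last target. There are 200 camera calls.

TASK

Get the half salami ready for slicing: lay it in the slicer's V-trough behind the raised blade, cut face towards the stop, then slide the pusher up behind it and feed it gently under the blade until the cut face is pressed snug against the stop plate, without forcing the plate from its thickness setting. Leave the pusher up against the salami's tail, and everything else on the counter where it is.

Things in the scene. Friction and masses are not known exactly. Their poses are not given: they have to be found in the camera images.
- salami: half a dry salami, a hard round stick 50 mm in diameter and 165 mm long, about 0.3 kg, lying on a 4 mm thick bamboo mat near the slicer. Origin at its centre (25 mm above the mat); own x axis along it, from the round tail to the flat cut face
- salami_cut (a point): centre of the salami's flat, red cut face, 82.5 mm from its centre along its +x
- salami_tail (a point): tip of the salami's half-round tail, 82.5 mm from its centre along its -x
- trough (a point): point of the beech guillotine slicer, on the line of the seated salami's axis, 49.4 mm above the counter. x points along the trough to the stop, z up. The bench (390 x 150 mm, 12 mm thick, centred here) is fixed. The 90 degree V-trough runs from x = -187 to +108 mm; its sides are 56 mm wide over all and 33 mm above the counter, 16 mm below the seated salami's axis
- blade (a point): middle of the raised blade's edge, 92 mm above the counter, 115 mm ahead of the trough point (seated salami's top: 74 mm). The blade is locked up in a fixed beech portal 18 mm thick, 104 mm wide, 166 mm high, with a knob on top to 198 mm; its opening is 74 mm wide
- roller_bottom (a point): underside of the sprung rubber hold-down roller (24 mm in diameter, 18 mm wide) that hangs from the frame 23 mm before the blade, 72 mm above the counter when free. The salami lifts it 2.5 mm as it goes under; it then presses down with about 5 N, so there is a bump, well before the stop, and the pusher needs 3 to 8 N before and 6 to 16 N after it
- stop: steel stop plate beyond the blade, 50 mm wide, 18 to 78 mm above the counter, face towards the trough. Origin below the plate's face at counter level, on the trough's line; same axes as the trough. It stands 6 to 28 mm past the blade, the set slice thickness. Only the friction of its clamped slide holds it: about 12 N shifts it, so never press it with more than 10 N
- stop_face (a point): point on the stop plate's face on the salami's axis line, where the cut face must come to rest, bearing on the plate with 3 N or more when pressed home
- pusher_face (a point): point on the pusher's steel front plate (56 x 56 mm) on the salami's axis line; the tail's tip meets it here. The pusher is a beech block that slides stiffly along the trough (2 to 3 N of friction, stays where left), parked at the trough's rear end with its face 130 to 150 mm behind the trough point, and can travel 160 mm from the very rear
- pusher_knob (a point): centre of the pusher's round knob, 26 mm in diameter, from 84 to 116 mm above the counter (this point 100 mm); beneath it a 14 mm neck to the block's top at 78 mm. 17 mm behind the pusher's face
- plate: 130 mm saucer with three slices, beyond the slicer's stop end; not to be disturbed
- mill: wooden pepper mill, 158 mm high, on the far side of the slicer; not to be disturbed
- mustard: jar of mustard, 85 mm high, on the far side of the slicer; not to be disturbed
- spatula: grey spatula lying beyond the mat, near the slicer's stop end; not to be disturbed
- mug: mug to the robot's right; not to be disturbed
Mind the look-alikes: they are no part of the job. Leave any blue or pink look-alike of the salami alone.

How it is judged:
By the outcome, as a careful person would: the job done as asked, in the order asked, and still so for the second after the job is handed in, with the robot touching nothing.
It also fails if it takes over 72 s, if anything falls off the work surface, if the arm or the gripper's body presses on something with over 40 N, if the wrist force passes 120 N, or if a joint passes its speed limit or range.

## Working session

There is one attempt and no reset: what is moved stays moved. The work goes in short steps, Python scripts to look and compute and a tool call to move; the robot and the scene stay as the last step left them, time stands still between calls to the robot, and variables do not carry over. Pictures are saved under pics/ and viewed, at most 10 in all, crops included, and the job is handed in when it is done.

Besides the shell and the picture viewer there is one more tool, called after "Call:" by a JSON object that holds its "method" and its "body". move_arm: Moves the arm, as the interface text tells. Its arguments: {"type":"object","properties":{"rows":{"type":"array"},"force":{"type":"number"}},"required":["rows"]}

```bash
ls; mkdir -p pics
cat > h.py <<'E'
import numpy as np, cv2
from rig import arm
from scipy.spatial.transform import Rotation as R
def cal(c):
    k=arm.calibration(c); f=200/np.tan(np.radians(k['vfov'])/2)
    a=np.array(k['attitude'],float)
    M=R.from_quat(a).as_matrix() if a.size==4 else a.reshape(3,3)
    return k,f,M
def pts(c,depth,mask,K=None):
    k,f,M=K or cal(c)
    v,u=np.nonzero(mask&(depth>0)); z=depth[v,u]
    cam=np.array([[f,0,k['cx']],[0,f,k['cy']],[0,0,1.]])
    s=np.array([(u-k['cx'])/f,(v-k['cy'])/f]).T
    s0=s.copy()
    for _ in range(15): s=s0/(1+k['k1']*(s**2).sum(1))[:,None]
    P=np.c_[s*z[:,None],z]
    return P@M.T+np.array(k['xyz']), np.c_[u,v]
def save(n,im): cv2.imwrite('pics/'+n+'.png',im[:,:,::-1])
E
python3 - <<'E'
from h import *
for c in('top','side'):
    print(c,arm.calibration(c))
    im,d=arm.capture(c); save(c+'0',im); np.savez(c+'0.npz',im=im,d=d)
    for q in('salami','salami_cut','salami_tail','stop','pusher_knob','pusher_face','trough','blade','roller_bottom','stop_face','plate','mill','mustard','spatula','mug'):
        for r in arm.cut_out(q,c)[:4]:
            P,_=pts(c,d,r['pixels'])
            print(c,q,round(r['score'],2),np.round(r['xy']),len(P),np.round(np.median(P,0)) if len(P) else '', np.round(np.percentile(P,[3,97],axis=0)).tolist() if len(P) else '')
print(arm.get_obs())
E
```

```text
pics
top {'vfov': 46.679343931214646, 'cx': 312.4468784519137, 'cy': 199.99121600599616, 'k1': -0.01695112112226109, 'xyz': array([ 312.77296012,   -4.25554462, 1547.98671009]), 'attitude': array([ 0.71254666, -0.69845351,  0.04404882, -0.04999663])}
top salami 0.86 [221. 308.] 822 [166. 294.  46.] [[91.0, 273.0, 28.0], [243.0, 321.0, 55.0]]
top salami 0.83 [419. 290.] 604 [ 228. -331.   47.] [[165.0, -371.0, 30.0], [285.0, -288.0, 56.0]]
top salami 0.76 [304. 217.] 743 [455.  34.  50.] [[426.0, -38.0, 30.0], [485.0, 107.0, 59.0]]
top salami 0.76 [385. 231.] 708 [ 423. -227.   47.] [[374.0, -290.0, 32.0], [474.0, -162.0, 55.0]]
top salami_cut 0.9 [419. 286.] 602 [ 228. -331.   47.] [[169.0, -367.0, 29.0], [285.0, -291.0, 55.0]]
top salami_cut 0.85 [180. 244.] 769 [355. 434.  46.] [[287.0, 387.0, 28.0], [421.0, 485.0, 54.0]]
top salami_cut 0.76 [222. 304.] 841 [168. 294.  46.] [[91.0, 273.0, 9.0], [243.0, 321.0, 55.0]]
top salami_cut 0.57 [306. 218.] 705 [456.  38.  51.] [[426.0, -37.0, 35.0], [485.0, 108.0, 59.0]]
top salami_tail 0.92 [387. 232.] 765 [ 423. -223.   47.] [[372.0, -291
[... 4701 characters left out ...]
ray([-9.31311397e-01,  4.02096153e-02,  8.47855194e-02,  2.13520151e-05,
       -1.61550364e+00, -3.33695319e-01]), 'dq': array([-8.55744946e-05, -9.79976114e-04,  1.00311974e-03, -1.44397318e-03,
       -2.25582574e-04,  7.63091484e-04]), 'joint_efforts': array([-1.20439613e-04, -3.67916143e+01,  3.47442162e+01,  6.93323985e+00,
       -9.20804123e-04,  4.23505199e-06]), 'tool_pos': array([ 180.6269307 , -572.14008463,  231.25197086]), 'tool_rot': array([-1.52299331e-01,  9.88334412e-01,  5.30908744e-05, -4.01517476e-05]), 'force': array([ 0.16339645, -0.39714148,  0.14255854]), 'ft_torque': array([-0.01283502,  0.03721545,  0.00657147]), 'grasp_force': 0.0, 'grip_width': 0.997059963773815}
```

Run:
```python
from h import *
im=np.load('top0.npz')['im'];save('t1',cv2.resize(im[90:340,140:460],(768,600),interpolation=cv2.INTER_CUBIC))
im=np.load('side0.npz')['im'];save('s1',cv2.resize(im[90:390,190:510],(640,600),interpolation=cv2.INTER_CUBIC))
```

```text
(no output)
```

View pics/t1.png

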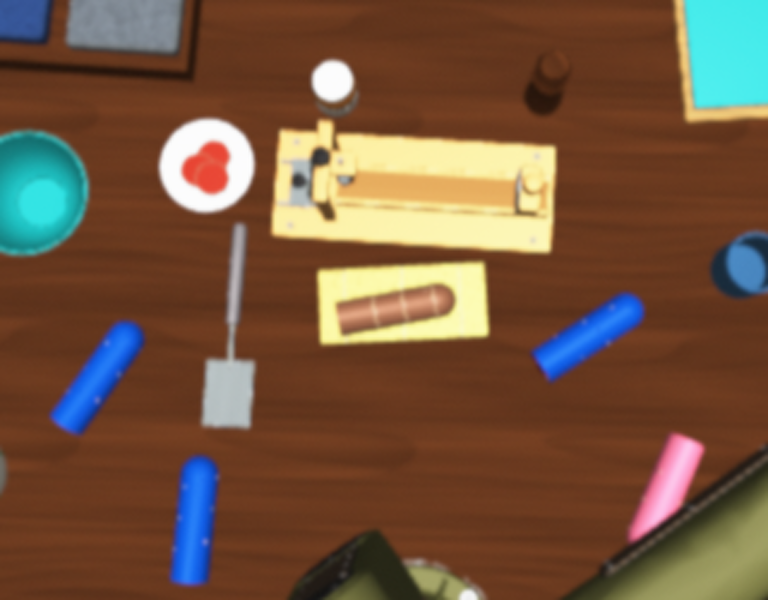

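View pics/s1.png

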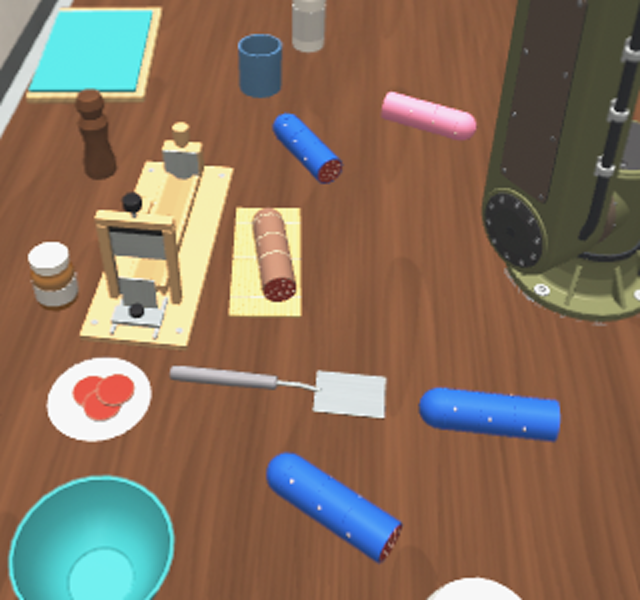

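Brown salami candidates in the full top picture are the brown stick on the mat at (304,217), the blue ones at (385,231), (221,308) and (180,244), and the pink one at (419,290). By the description it is the brown one on the mat. Its cut face points to +y, the stop side; in the side crop the red cut face is at (280,289). In the top crop the pusher is at (532,185), the portal at (325,165) and the stop at (300,180).

```bash
cat > fit.py <<'E'
from h import *
from scipy.optimize import least_squares
def slicer(P):
    B=P[(abs(P[:,2]-12)<4)]
    # robust rectangle
    c,wh,a=cv2.minAreaRect(B[:,:2].astype(np.float32)); return c,wh,a
def cyl(P,zc,r=25):
    # axis horizontal at height zc, through (cx,cy), yaw t ; fit surface radius
    P=P[P[:,2]>zc-3]; m=P.mean(0); t0=np.arctan2(*np.linalg.svd(P[:,:2]-m[:2],full_matrices=False)[2][0][::-1])
    def res(p):
        n=np.array([-np.sin(p[1]),np.cos(p[1])]); l=(P[:,:2]-m[:2])@n-p[0]
        return np.hypot(l,P[:,2]-p[2])-r
    s=least_squares(res,[0,t0,zc],loss='soft_l1',f_scale=2); 
    o,t,z=s.x; d=np.array([np.cos(t),np.sin(t)]); n=np.array([-d[1],d[0]])
    if d[1]<0: d=-d
    a=(P[:,:2]-m[:2])@d; lo,hi=np.percentile(a,[.5,99.5])
    return m[:2]+o*n, d, z, lo, hi
E
python3 - <<'E'
from fit import *
for c in('top','side'):
    z=np.load(c+'0.npz'); im,d=z['im'],z['d']; arm.capture(c)
    rs=arm.cut_out('salami',c)
    for r in rs:
        P,_=pts(c,d,r['pixels'])
        if abs(np.median(P[:,0])-455)<15:
            m,dd,zz,lo,hi=cyl(P,29); print(c,'sal ctr',m+dd*(lo+hi)/2,'yaw',np.degrees(np.arctan2(dd[1],dd[0])),'z',zz,'len',hi-lo)
    P,_=pts(c,d,arm.cut_out('trough',c)[0]['pixels'])
    ct,wh,a=slicer(P); print(c,'bench',ct,wh,a)
    for n,lo,hi in(('knob',96,125),('portal',150,175),('top/z78',72,82)):
        Q=P[(P[:,2]>lo)&(P[:,2]<hi)]; print(n,len(Q),np.median(Q,0),np.percentile(Q,[3,97],axis=0).round().tolist())
E
```

```text
top sal ctr [456.97664432  36.74176733] yaw 102.01183836663381 z 29.73037404159472 len 156.74910982719746
top bench (623.3395385742188, 14.076156616210938) (390.2734069824219, 148.0264434814453) 87.58537292480469
knob 85 [ 615.11203596 -137.21334967  113.82057694] [[578.0, -153.0, 99.0], [665.0, 134.0, 123.0]]
portal 247 [622.03554818 122.48243058 165.21911994] [[580.0, 88.0, 157.0], [673.0, 137.0, 171.0]]
top/z78 108 [ 606.50256166 -136.53716462   77.93441168] [[581.0, -155.0, 73.0], [644.0, 156.0, 81.0]]
side sal ctr [455.06445443  44.53168627] yaw 101.99375111318354 z 27.226255683091257 len 152.1399056620421
side bench (623.9645385742188, 16.40338134765625) (393.3639221191406, 150.57723999023438) 87.453125
knob 368 [622.28316808 131.38083286 110.8021048 ] [[578.0, -143.0, 97.0], [677.0, 142.0, 124.0]]
portal 354 [622.80334621 135.38032423 163.20184646] [[580.0, 96.0, 152.0], [677.0, 142.0, 168.0]]
top/z78 171 [ 620.67540331 -126.1839919    76.48593701] [[580.0, -150.0, 72.0], [673.0, 161.0, 81.0]]
```

Call:
{"method": "move_arm", "body": {"rows": [{"delta_pos":[14,30,0],"yaw":4.3,"hand":85},{"delta_pos":[14,30,0],"yaw":4.3,"hand":85},{"delta_pos":[14,30,0],"yaw":4.3,"hand":85},{"delta_pos":[14,30,0],"yaw":4.3,"hand":85},{"delta_pos":[14,30,0],"yaw":4.3,"hand":85},{"delta_pos":[14,30,0],"yaw":4.3,"hand":85},{"delta_pos":[14,30,0],"yaw":4.3,"hand":85},{"delta_pos":[14,30,0],"yaw":4.3,"hand":85},{"delta_pos":[14,30,0],"yaw":4.3,"hand":85},{"delta_pos":[14,30,0],"yaw":4.3,"hand":85},{"delta_pos":[14,30,0],"yaw":4.3,"hand":85},{"delta_pos":[14,30,0],"yaw":4.3,"hand":85},{"delta_pos":[14,30,0],"yaw":4.3,"hand":85},{"delta_pos":[14,30,0],"yaw":4.3,"hand":85},{"delta_pos":[14,30,0],"yaw":4.3,"hand":85},{"delta_pos":[14,30,0],"yaw":4.3,"hand":85},{"delta_pos":[14,30,0],"yaw":4.3,"hand":85},{"delta_pos":[14,30,0],"yaw":4.3,"hand":85},{"delta_pos":[14,30,0],"yaw":4.3,"hand":85},{"delta_pos":[10,30,0],"yaw":3,"hand":85}], "force": 40}}

```text
time_s: 3.57
tool_pos: [457.2, 29.6, 231.3]
tool_rot: [0.78, -0.626, 0.0, -0.0]
force: [0.3, -0.7, -0.3]
grip_width: 0.995
grasp_force: 0.0
```

```bash
cat > look.py <<'E'
from fit import *
def pose():
    o=arm.get_obs(); M=R.from_quat(o['tool_rot']).as_matrix(); y=M[:,1]
    print('t',o['time_s'],'tcp',o['tool_pos'].round(1),'yaw_y',np.degrees(np.arctan2(y[1],y[0])).round(2),'F',o['force'].round(1),'grip',o['grip_width'],o['grasp_force'],'j',o['joint_pos'].round(2)); return o
E
python3 - <<'E'
from look import *
pose(); K=cal('wrist'); im,d=arm.capture('wrist'); save('w1',im); np.savez('w1.npz',im=im,d=d)
print(K[0]['xyz'],K[2][:,2])
for r in arm.cut_out('salami','wrist'):
    P,_=pts('wrist',d,r['pixels'],K); print(r['score'],r['xy'],len(P),np.median(P,0))
    if len(P)>50:
        m,dd,zz,lo,hi=cyl(P,29); print('ctr',m+dd*(lo+hi)/2,'yaw',np.degrees(np.arctan2(dd[1],dd[0])),'z',zz,'len',hi-lo,'ends',m+dd*lo,m+dd*hi)
for q in ('trough','pusher_knob','stop','roller_bottom'):
  for r in arm.cut_out(q,'wrist')[:2]:
    P,_=pts('wrist',d,r['pixels'],K); print(q,r['score'],r['xy'],len(P),np.percentile(P,[3,50,97],axis=0).round().tolist())
E
```

```text
t 3.5667 tcp [457.2  29.6 231.3] yaw_y -167.54 F [ 0.3 -0.7 -0.3] grip 0.9950275945882617 0.0 j [ 0.51 -0.35 -0.26  0.   -1.66 -0.29]
[473.41919968 -43.15614757 373.80255427] [-0.06276344  0.28643492 -0.95604173]
0.95 [500.9, 391.7] 585 [145.79008431 277.35119817  33.89675826]
ctr [147.82903471 299.67111798] yaw 176.3624041786781 z 24.195642353359258 len 56.088589659917105 ends [175.81682904 297.89183698] [119.84124038 301.45039898]
trough 0.8 [155.4, 159.4] 46241 [[553.0, -100.0, 11.0], [620.0, 56.0, 22.0], [692.0, 154.0, 188.0]]
pusher_knob 0.28 [148.9, 244.0] 565 [[597.0, 154.0, 19.0], [633.0, 155.0, 33.0], [654.0, 185.0, 48.0]]
stop 0.64 [149.5, 244.1] 508 [[597.0, 154.0, 21.0], [632.0, 155.0, 34.0], [654.0, 186.0, 48.0]]
roller_bottom 0.61 [341.6, 332.6] 3655 [[297.0, 234.0, 0.0], [377.0, 256.0, 4.0], [538.0, 284.0, 20.0]]
roller_bottom 0.58 [116.7, 227.1] 1387 [[616.0, 95.0, 81.0], [625.0, 103.0, 102.0], [640.0, 112.0, 177.0]]
```

View pics/w1.png

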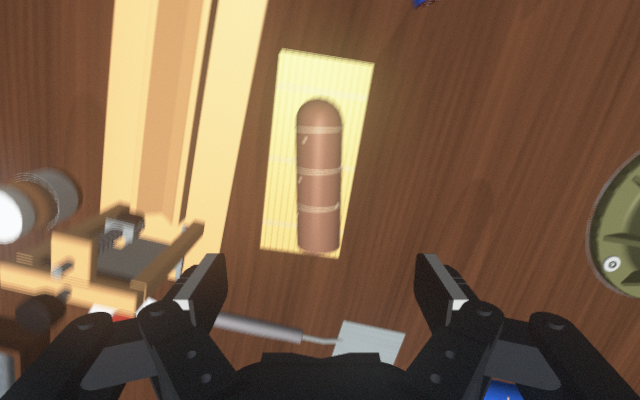

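The wrist picture shows the brown salami on its mat, tail at (319,100) and cut end at (320,250). The portal is at (90,250). The net missed the salami here, so I segment it by depth.

Run:
```python
from look import *
z=np.load('w1.npz'); d=z['d']; K=cal('wrist')
m=np.zeros((400,640),bool); m[80:262,285:360]=1
P,_=pts('wrist',d,m,K); P=P[(P[:,2]>15)&(P[:,2]<60)&(abs(P[:,0]-456)<60)]
c,dd,zz,lo,hi=cyl(P,29); print('sal ctr',c+dd*(lo+hi)/2,'yaw',np.degrees(np.arctan2(dd[1],dd[0])),'z',zz,'len',hi-lo,'zmax',np.percentile(P[:,2],99))
m[:]=1; P,_=pts('wrist',d,m,K)
t=np.radians(87.5); ex=np.array([np.cos(t),np.sin(t)]); ey=np.array([-ex[1],ex[0]])
q=np.c_[(P[:,:2]-[623.6,15.2])@ex,(P[:,:2]-[623.6,15.2])@ey,P[:,2]]
for x0 in (-90,-50,0,50):
    s=q[abs(q[:,0]-x0)<6]; s=s[(abs(s[:,1])<100)]
    ys=np.arange(-80,80,4); print(x0,[(int(y),round(float(np.median(s[abs(s[:,1]-y)<2,2])),0)) for y in ys if (abs(s[:,1]-y)<2).sum()>3])
    r=s[(s[:,2]>29)&(s[:,2]<37)]; 
    if len(r): print('rim y',r[:,1].min(),r[:,1].max(),np.median(r[:,2]))
```

```text
sal ctr [456.25477444  32.25326391] yaw 101.56869777788434 z 28.44498827814292 len 160.43386800760504 zmax 54.73128018890774
-90 [(-80, 1.0), (-72, 12.0), (-68, 12.0), (-64, 12.0), (-60, 12.0), (-56, 12.0), (-52, 12.0), (-48, 12.0), (-44, 12.0), (-40, 12.0), (-28, 33.0), (-24, 33.0), (-20, 33.0), (-16, 30.0), (-12, 26.0), (-8, 22.0), (-4, 18.0), (0, 16.0), (4, 19.0), (8, 23.0), (12, 27.0), (16, 30.0), (20, 33.0), (24, 33.0), (28, 23.0), (32, 12.0), (36, 12.0), (40, 12.0), (44, 12.0), (48, 12.0), (52, 12.0), (56, 12.0), (60, 12.0), (64, 12.0), (68, 12.0), (72, 12.0), (76, 1.0)]
rim y -28.523151857020853 28.347781447093194 32.84751657040562
-50 [(-76, 12.0), (-72, 12.0), (-68, 12.0), (-64, 12.0), (-60, 12.0), (-56, 12.0), (-52, 12.0), (-48, 12.0), (-44, 12.0), (-40, 12.0), (-28, 33.0), (-24, 33.0), (-20, 33.0), (-16, 29.0), (-12, 26.0), (-8, 21.0), (-4, 18.0), (0, 15.0), (4, 19.0), (8, 23.0), (12, 27.0), (16, 30.0), (20, 33.0), (24, 33.0), (28, 22.0), (32, 12.0), (36, 12.0), (40, 12.0), (44, 12.0), (48, 12.0), (52, 12.0), (56, 12.0), (60, 12.0), (64, 12.0), (68, 12.0), (72, 12.0), (76,
[... 409 characters left out ...]
40, 12.0), (44, 12.0), (48, 12.0), (52, 12.0), (56, 12.0), (60, 12.0), (64, 12.0), (68, 12.0), (72, 12.0), (76, 0.0)]
rim y -28.97905909063152 27.405305538482818 32.80051057001964
50 [(-76, 12.0), (-72, 12.0), (-68, 12.0), (-64, 12.0), (-60, 12.0), (-56, 12.0), (-52, 12.0), (-48, 12.0), (-44, 12.0), (-40, 13.0), (-28, 33.0), (-24, 33.0), (-20, 33.0), (-16, 29.0), (-12, 26.0), (-8, 22.0), (-4, 18.0), (0, 15.0), (4, 19.0), (8, 23.0), (12, 27.0), (16, 31.0), (20, 33.0), (24, 33.0), (28, 20.0), (32, 12.0), (36, 12.0), (40, 12.0), (44, 12.0), (48, 12.0), (52, 12.0), (56, 12.0), (60, 12.0), (64, 12.0), (68, 12.0), (72, 11.0), (76, 0.0)]
rim y -29.18217278084013 27.059764351951507 32.80313704335771
```

Call:
{"method": "move_arm", "body": {"rows": [{"delta_pos":[-1,4.5,-25],"yaw":-0.7,"hand":85},{"delta_pos":[0,0,-35],"yaw":0,"hand":85},{"delta_pos":[0,0,-35],"yaw":0,"hand":85},{"delta_pos":[0,0,-35],"yaw":0,"hand":85},{"delta_pos":[0,0,-35],"yaw":0,"hand":85},{"delta_pos":[0,0,-25],"yaw":0,"hand":85},{"delta_pos":[0,0,-15],"yaw":0,"hand":85},{"delta_pos":[0,0,-10],"yaw":0,"hand":85},{"delta_pos":[0,0,0],"yaw":0,"hand":85}]}}

```text
time_s: 4.62
tool_pos: [454.5, 31.1, 14.5]
tool_rot: [0.774, -0.633, -0.001, 0.001]
force: [-0.4, 1.3, -0.1]
grip_width: 0.999
grasp_force: 0.0
```

Call:
{"method": "move_arm", "body": {"rows": [{"delta_pos":[0,0,0],"yaw":0,"hand":40},{"delta_pos":[0,0,0],"yaw":0,"hand":40},{"delta_pos":[0,0,0],"yaw":0,"hand":40},{"delta_pos":[0,0,0],"yaw":0,"hand":40},{"delta_pos":[0,0,0],"yaw":0,"hand":40},{"delta_pos":[0,0,0],"yaw":0,"hand":40},{"delta_pos":[0,0,0],"yaw":0,"hand":40},{"delta_pos":[0,0,0],"yaw":0,"hand":40}], "force": 40}}

```text
time_s: 5.28
tool_pos: [456.8, 32.6, 18.2]
tool_rot: [0.775, -0.632, 0.001, -0.001]
force: [-0.9, -1.3, 5.3]
grip_width: 0.566
grasp_force: 41.6
```

Call:
{"method": "move_arm", "body": {"rows": [{"delta_pos":[0,0,6],"yaw":0,"hand":40},{"delta_pos":[0,0,12],"yaw":0,"hand":40},{"delta_pos":[0,0,20],"yaw":-1,"hand":40},{"delta_pos":[0,0,25],"yaw":-2,"hand":40},{"delta_pos":[0,0,21],"yaw":-3,"hand":40},{"delta_pos":[0,-4,0],"yaw":-3,"hand":40},{"delta_pos":[0,-8,0],"yaw":-3,"hand":40},{"delta_pos":[0,-12,0],"yaw":-2.4,"hand":40},{"delta_pos":[0,-12,0],"yaw":0,"hand":40},{"delta_pos":[0,-9,0],"yaw":0,"hand":40},{"delta_pos":[0,0,0],"yaw":0,"hand":40},{"delta_pos":[0,0,0],"yaw":0,"hand":40}]}}

```text
time_s: 6.28
tool_pos: [455.4, -12.9, 100.1]
tool_rot: [-0.689, 0.725, 0.0, -0.0]
force: [0.5, 0.3, -2.6]
grip_width: 0.574
grasp_force: 42.2
```

Run:
```python
from look import *
pose()
for c in('top','side'):
    im,d=arm.capture(c); save(c+'2',im); np.savez(c+'2.npz',im=im,d=d)
    for r in arm.cut_out('salami',c):
        P,_=pts(c,d,r['pixels']); 
        if 400<np.median(P[:,0])<500: print(c,len(P),np.percentile(P,[1,50,99],axis=0).round(1).tolist())
im=np.load('side2.npz')['im'];save('s2',cv2.resize(im[90:300,190:430],(686,600),interpolation=cv2.INTER_CUBIC))
```

```text
t 6.2833 tcp [455.4 -12.9 100.1] yaw_y 177.07 F [ 0.5  0.3 -2.6] grip 0.5738548055727206 42.198538184165955 j [ 0.42 -0.34 -0.49 -0.   -1.42 -0.47]
top 727 [[370.9, -294.5, 2.5], [423.0, -226.3, 46.8], [476.9, -156.1, 56.4]]
side 608 [[432.8, -49.5, 88.4], [455.0, 41.9, 128.5], [480.1, 75.5, 136.6]]
```

View pics/s2.png

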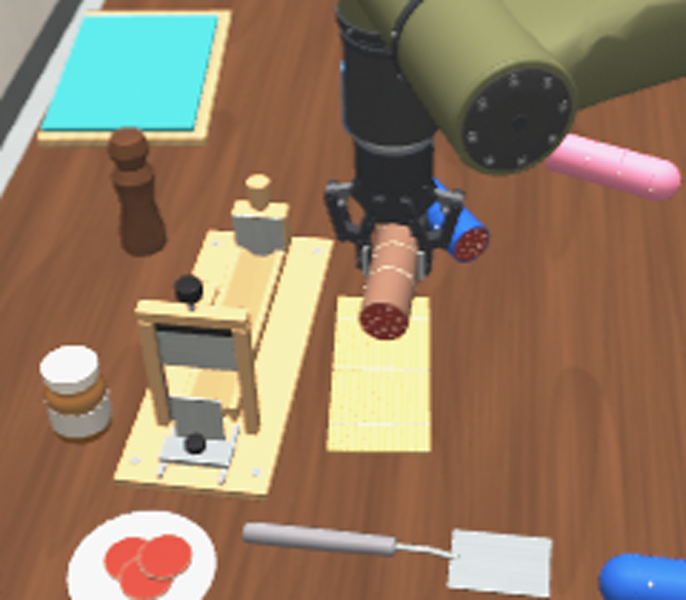

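Held level-ish with the cut face at (384,320) towards the stop end; the trough is clear. I check the tilt and measure the knob and stop.

Run:
```python
from look import *
t=np.radians(87.3); ex=np.array([np.cos(t),np.sin(t)]); ey=np.array([-ex[1],ex[0]])
def tr(P): return np.c_[(P[:,:2]-[623.9,15.2])@ex,(P[:,:2]-[623.9,15.2])@ey,P[:,2]]
d=np.load('side2.npz')['d']
arm.capture('side')
for r in arm.cut_out('salami','side'):
    P,_=pts('side',d,r['pixels'])
    if 440<np.median(P[:,0])<480:
        q=tr(P)
        for x in range(-80,80,12):
            s=q[abs(q[:,0]-x)<6]
            if len(s)>5: print(x,len(s),s[:,2].max().round(1),s[:,1].min().round(1),s[:,1].max().round(1))
        print('front x',np.percentile(q[:,0],[97,99]))
for c in('top','side'):
    d=np.load(c+'0.npz')['d']; P,_=pts(c,d,np.ones((400,640),bool)); q=tr(P); q=q[abs(q[:,1])<50]
    k=q[(q[:,0]<-110)&(q[:,0]>-200)]
    a=k[(k[:,2]>108)&(k[:,2]<120)]; b=k[(k[:,2]>60)&(k[:,2]<82)]
    print(c,'knobtop',np.median(a,0),a.min(0),a.max(0)); print('block',b.min(0),np.percentile(b,[50,95],axis=0),b.max(0))
    s=q[(q[:,0]>118)&(q[:,2]>60)&(q[:,2]<80)]; print('stop',len(s),np.percentile(s,[5,50,95],axis=0).round(1).tolist())
    p=q[(q[:,2]>150)]; print('portal x',np.percentile(p[:,0],[3,97]),p[:,1].min(),p[:,1].max())
```

```text
-80 6 132.8 144.4 160.7
-68 26 138.6 143.5 179.4
-56 41 136.7 142.7 186.6
-44 41 135.9 144.7 188.8
-32 45 134.5 142.6 189.8
-20 47 171.9 141.2 191.6
-8 44 137.4 143.3 189.5
4 58 137.9 143.3 191.7
16 44 135.9 144.1 189.8
28 54 136.2 146.0 191.8
40 49 135.2 144.8 190.4
52 180 136.0 143.3 191.2
front x [51.63980681 52.46547311]
top knobtop [-159.1068722     1.57049982  115.02792169] [-169.23855116   -9.34634435  108.49070221] [-146.67850962   10.86132222  119.92796412]
block [-172.46503636  -28.10698466   60.16423381] [[-154.53306387   12.50957013   77.24039936]
 [-142.24290144   28.79581809   81.22898702]] [-142.02131249   29.44804326   81.77960385]
stop 250 [[141.6, -28.8, 61.7], [550.9, -8.0, 71.2], [604.7, 43.6, 78.7]]
portal x [-957.72868403  121.51484688] -49.74688071968542 49.595221882791755
side knobtop [-154.29571135   -0.75474264  113.2592549 ] [-168.25397493  -12.26945228  108.23708163] [-143.72946804   10.75436368  119.78190921]
block [-169.42448533  -31.27459371   60.08735537] [[-145.35021471    2.82450053   74.73230725]
 [-139.17854315   29.19493044   79.15121801]] [-137.07346844   30.41246673   80.84998576]
stop 702 [[124.9, -32.4, 61.3], [476.2, -9.6, 69.9], [589.6, 42.6, 76.1]]
portal x [-1011.0561991    125.77358789] -49.887774868654 49.985277787052475
```

Call:
{"method": "move_arm", "body": {"rows": [{"delta_pos":[10,-0.5,0],"yaw":0,"hand":40},{"delta_pos":[20,-1,0],"yaw":0,"hand":40},{"delta_pos":[28,-1.3,0],"yaw":0,"hand":40},{"delta_pos":[30,-1.4,0],"yaw":0,"hand":40},{"delta_pos":[30,-1.4,0],"yaw":0,"hand":40},{"delta_pos":[25,-1.2,0],"yaw":0,"hand":40},{"delta_pos":[16,-0.8,0],"yaw":0,"hand":40},{"delta_pos":[8,-0.4,0],"yaw":0,"hand":40},{"delta_pos":[0,0,-10],"yaw":0,"hand":40},{"delta_pos":[0,0,-15],"yaw":0,"hand":40},{"delta_pos":[0,0,-15],"yaw":0,"hand":40},{"delta_pos":[0,0,-10],"yaw":0,"hand":40},{"delta_pos":[0,0,-5],"yaw":0,"hand":40},{"delta_pos":[0,0,0],"yaw":0,"hand":40},{"delta_pos":[0,0,0],"yaw":0,"hand":40}]}}

```text
time_s: 7.83
tool_pos: [622.6, -20.6, 45.8]
tool_rot: [-0.689, 0.725, -0.0, 0.0]
force: [-0.5, -0.3, -1.5]
grip_width: 0.575
grasp_force: 42.4
```

Call:
{"method": "move_arm", "body": {"rows": [{"delta_pos":[0,0,-2],"yaw":0,"hand":40},{"delta_pos":[0,0,-2],"yaw":0,"hand":40},{"delta_pos":[0,0,-1],"yaw":0,"hand":40},{"delta_pos":[0,0,-1],"yaw":0,"hand":40},{"delta_pos":[0,0,0],"yaw":0,"hand":40},{"delta_pos":[0,0,0],"yaw":0,"hand":40}]}}

```text
time_s: 8.33
tool_pos: [622.7, -20.6, 39.4]
tool_rot: [-0.689, 0.725, -0.0, 0.0]
force: [0.2, 0.3, -2.2]
grip_width: 0.569
grasp_force: 42.4
```

Call:
{"method": "move_arm", "body": {"rows": [{"delta_pos":[0,0,-1],"yaw":0,"hand":40},{"delta_pos":[0,0,0],"yaw":0,"hand":40},{"delta_pos":[0,0,0],"yaw":0,"hand":40}]}}

```text
time_s: 8.58
tool_pos: [623.1, -20.7, 38.9]
tool_rot: [-0.689, 0.725, -0.0, 0.0]
force: [1.0, -0.5, -0.7]
grip_width: 0.575
grasp_force: 42.6
```

Call:
{"method": "move_arm", "body": {"rows": [{"delta_pos":[0,0,-0.5],"yaw":0,"hand":40},{"delta_pos":[0,0,0],"yaw":0,"hand":56},{"delta_pos":[0,0,0],"yaw":0,"hand":62},{"delta_pos":[0,0,0],"yaw":0,"hand":70},{"delta_pos":[0,0,0],"yaw":0,"hand":80},{"delta_pos":[0,0,0],"yaw":0,"hand":80},{"delta_pos":[0,0,0],"yaw":0,"hand":80},{"delta_pos":[0,0,10],"yaw":0,"hand":80},{"delta_pos":[0,0,25],"yaw":0,"hand":80},{"delta_pos":[0,0,35],"yaw":0,"hand":80},{"delta_pos":[0,0,35],"yaw":0,"hand":80},{"delta_pos":[0,-25,30],"yaw":0,"hand":80},{"delta_pos":[0,-35,0],"yaw":0,"hand":70},{"delta_pos":[0,-35,0],"yaw":0,"hand":60},{"delta_pos":[0,-25,0],"yaw":0,"hand":60},{"delta_pos":[0,0,0],"yaw":0,"hand":60},{"delta_pos":[0,0,0],"yaw":0,"hand":60}]}}

```text
time_s: 10.0
tool_pos: [622.4, -142.1, 173.4]
tool_rot: [-0.688, 0.726, -0.0, 0.0]
force: [0.1, 0.4, -0.6]
grip_width: 0.703
grasp_force: 0.0
```

Run:
```python
from look import *
pose()
t=np.radians(87.3); ex=np.array([np.cos(t),np.sin(t)]); ey=np.array([-ex[1],ex[0]])
def tr(P): return np.c_[(P[:,:2]-[623.9,15.2])@ex,(P[:,:2]-[623.9,15.2])@ey,P[:,2]]
K=cal('wrist'); im,d=arm.capture('wrist'); save('w3',im); P,_=pts('wrist',d,np.ones((400,640),bool),K); q=tr(P); q=q[abs(q[:,1])<45]
for x in range(-180,140,10):
    s=q[abs(q[:,0]-x)<5]
    if len(s)>20: print(x,len(s),np.percentile(s[:,2],97).round(1),'mid y of z>60:',s[s[:,2]>60][:,1].mean().round(1) if (s[:,2]>60).any() else '')
a=q[(q[:,2]>95)&(q[:,2]<122)&(q[:,0]<-100)]; print('knob',len(a),a.min(0) if len(a) else'',a.max(0) if len(a) else'',a.mean(0) if len(a) else '')
im,d=arm.capture('side'); save('s3',cv2.resize(im[90:300,190:430],(686,600),interpolation=cv2.INTER_CUBIC))
for r in arm.cut_out('salami','side'):
    P,_=pts('side',d,r['pixels']); q=tr(P)
    if abs(np.median(q[:,1]))<50: print('side',len(q),np.percentile(q,[1,50,99],axis=0).round(1).tolist())
```

```text
t 10.0 tcp [ 622.4 -142.1  173.4] yaw_y 176.98 F [ 0.1  0.4 -0.6] grip 0.7030104910583516 0.0 j [ 0.09  0.14  0.09  0.   -1.52 -0.14]
-180 2242 268.5 mid y of z>60: -6.9
-170 20566 263.6 mid y of z>60: -4.1
-160 4469 233.7 mid y of z>60: 13.9
-150 2391 238.5 mid y of z>60: 11.0
-140 269 235.0 mid y of z>60: 2.0
-130 125 33.3 mid y of z>60: 
-120 622 57.4 mid y of z>60: 
-110 1422 68.9 mid y of z>60: -1.1
-100 1088 73.4 mid y of z>60: -1.2
-90 895 74.5 mid y of z>60: -1.4
-80 799 74.2 mid y of z>60: -1.1
-70 801 74.4 mid y of z>60: -1.3
-60 759 74.4 mid y of z>60: -1.2
-50 742 74.5 mid y of z>60: -0.8
-40 721 74.5 mid y of z>60: -1.1
-30 704 74.5 mid y of z>60: -0.8
-20 676 74.4 mid y of z>60: -0.8
-10 661 74.5 mid y of z>60: -0.7
0 424 73.9 mid y of z>60: -4.7
10 227 57.0 mid y of z>60: -22.8
20 204 33.1 mid y of z>60: 
30 197 32.3 mid y of z>60: 
40 178 13.2 mid y of z>60: 
50 84 12.6 mid y of z>60: 
knob 1300 [-172.0208101   -13.6608128    95.10681488] [-147.30383972   11.13952857  117.60885823] [-161.82877239   -1.53085681  113.32249637]
side 338 [[-95.9, -22.4, 31.2], [-50.2, 8.7, 69.1], [0.6, 24.7, 75.3]]
```

View pics/w3.png

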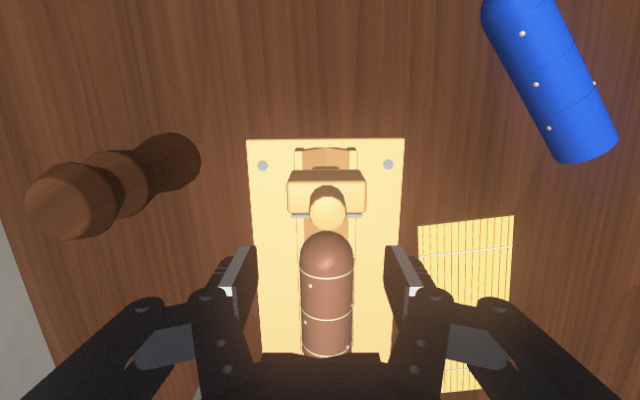

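View pics/s3.png

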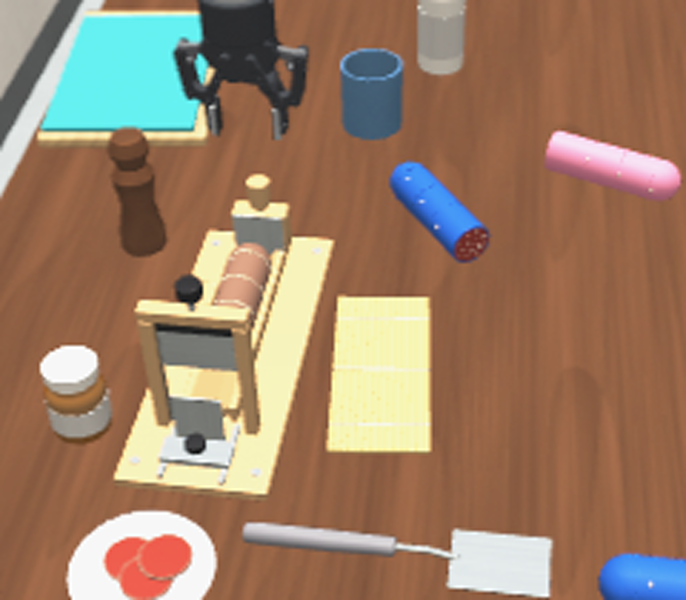

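The salami sits in the trough at the right height (top at 74.4 mm) with its tail at (327,235) in the wrist picture. The pusher knob is at (327,212). Next I grip the knob from above.

Call:
{"method": "move_arm", "body": {"rows": [{"delta_pos":[-4.8,-2,-12],"yaw":0.4,"hand":60},{"delta_pos":[0,0,-25],"yaw":0,"hand":60},{"delta_pos":[0,0,-25],"yaw":0,"hand":60},{"delta_pos":[0,0,-15],"yaw":0,"hand":60},{"delta_pos":[0,0,-10],"yaw":0,"hand":60},{"delta_pos":[0,0,0],"yaw":0,"hand":60},{"delta_pos":[0,0,0],"yaw":0,"hand":60}]}}

```text
time_s: 10.73
tool_pos: [618.1, -142.2, 86.3]
tool_rot: [-0.692, 0.722, -0.0, -0.0]
force: [-0.5, -0.4, 1.1]
grip_width: 0.699
grasp_force: 0.0
```

Call:
{"method": "move_arm", "body": {"rows": [{"delta_pos":[0,0,0],"yaw":0,"hand":40},{"delta_pos":[0,0,0],"yaw":0,"hand":32},{"delta_pos":[0,0,0],"yaw":0,"hand":28},{"delta_pos":[0,0,0],"yaw":0,"hand":18},{"delta_pos":[0,0,0],"yaw":0,"hand":18},{"delta_pos":[0,0,0],"yaw":0,"hand":18},{"delta_pos":[0,0,0],"yaw":0,"hand":18},{"delta_pos":[0,0,0],"yaw":0,"hand":18}], "force": 40}}

```text
time_s: 11.4
tool_pos: [618.0, -142.7, 87.2]
tool_rot: [-0.692, 0.722, -0.0, 0.0]
force: [-2.9, 2.0, 5.5]
grip_width: 0.292
grasp_force: 39.4
```

Call:
{"method": "move_arm", "body": {"rows": [{"delta_pos":[0.1,2,0],"yaw":0,"hand":18},{"delta_pos":[0.1,3,0],"yaw":0,"hand":18},{"delta_pos":[0.1,3,0],"yaw":0,"hand":18},{"delta_pos":[0.1,3,0],"yaw":0,"hand":18},{"delta_pos":[0.1,3,0],"yaw":0,"hand":18},{"delta_pos":[0.1,3,0],"yaw":0,"hand":18}]}}

```text
time_s: 11.9
tool_pos: [618.7, -126.5, 87.2]
tool_rot: [-0.692, 0.722, -0.001, -0.0]
force: [-1.2, -2.3, 5.9]
grip_width: 0.29
grasp_force: 39.4
```

Call:
{"method": "move_arm", "body": {"rows": [{"delta_pos":[0.1,2,0],"yaw":0,"hand":18},{"delta_pos":[0.1,2,0],"yaw":0,"hand":18},{"delta_pos":[0.1,2,0],"yaw":0,"hand":18},{"delta_pos":[0.1,2,0],"yaw":0,"hand":18},{"delta_pos":[0.1,2,0],"yaw":0,"hand":18},{"delta_pos":[0.1,2,0],"yaw":0,"hand":18}]}}

```text
time_s: 12.4
tool_pos: [619.2, -115.0, 87.3]
tool_rot: [-0.691, 0.722, -0.001, -0.0]
force: [-2.0, -4.5, 6.3]
grip_width: 0.29
grasp_force: 39.4
```

Call:
{"method": "move_arm", "body": {"rows": [{"delta_pos":[0.1,2,0],"yaw":0,"hand":18},{"delta_pos":[0.1,2,0],"yaw":0,"hand":18},{"delta_pos":[0.1,2,0],"yaw":0,"hand":18},{"delta_pos":[0.1,2,0],"yaw":0,"hand":18}]}}

```text
time_s: 12.73
tool_pos: [619.6, -107.0, 87.3]
tool_rot: [-0.691, 0.722, -0.001, -0.0]
force: [-3.4, -4.8, 5.2]
grip_width: 0.292
grasp_force: 39.4
```

Call:
{"method": "move_arm", "body": {"rows": [{"delta_pos":[0.1,2,0],"yaw":0,"hand":18},{"delta_pos":[0.1,2,0],"yaw":0,"hand":18},{"delta_pos":[0.1,2,0],"yaw":0,"hand":18},{"delta_pos":[0.1,2,0],"yaw":0,"hand":18},{"delta_pos":[0.1,2,0],"yaw":0,"hand":18},{"delta_pos":[0.1,2,0],"yaw":0,"hand":18}]}}

```text
time_s: 13.23
tool_pos: [620.1, -95.0, 87.2]
tool_rot: [-0.691, 0.722, -0.001, -0.001]
force: [-3.6, -4.4, 5.3]
grip_width: 0.291
grasp_force: 39.5
```

Call:
{"method": "move_arm", "body": {"rows": [{"delta_pos":[0.1,1.5,0],"yaw":0,"hand":18},{"delta_pos":[0.1,1.5,0],"yaw":0,"hand":18},{"delta_pos":[0.1,1.5,0],"yaw":0,"hand":18},{"delta_pos":[0.1,1.5,0],"yaw":0,"hand":18}]}}

```text
time_s: 13.57
tool_pos: [620.3, -89.1, 87.2]
tool_rot: [-0.691, 0.722, -0.001, -0.001]
force: [-4.1, -4.7, 7.1]
grip_width: 0.29
grasp_force: 39.5
```

Call:
{"method": "move_arm", "body": {"rows": [{"delta_pos":[0.1,1.5,0],"yaw":0,"hand":18},{"delta_pos":[0.1,1.5,0],"yaw":0,"hand":18},{"delta_pos":[0.1,1.5,0],"yaw":0,"hand":18},{"delta_pos":[0.1,1.5,0],"yaw":0,"hand":18}]}}

```text
time_s: 13.9
tool_pos: [620.6, -83.1, 87.2]
tool_rot: [-0.691, 0.723, -0.001, -0.001]
force: [-4.4, -5.8, 6.2]
grip_width: 0.295
grasp_force: 39.5
```

Call:
{"method": "move_arm", "body": {"rows": [{"delta_pos":[0.1,1.5,0],"yaw":0,"hand":18},{"delta_pos":[0.1,1.5,0],"yaw":0,"hand":18},{"delta_pos":[0.1,1.5,0],"yaw":0,"hand":18},{"delta_pos":[0.1,1.5,0],"yaw":0,"hand":18}]}}

```text
time_s: 14.23
tool_pos: [620.8, -78.8, 87.2]
tool_rot: [-0.691, 0.723, -0.002, -0.002]
force: [-3.5, -11.7, 4.8]
grip_width: 0.293
grasp_force: 39.4
```

Call:
{"method": "move_arm", "body": {"rows": [{"delta_pos":[0,1,0],"yaw":0,"hand":18},{"delta_pos":[0,1,0],"yaw":0,"hand":18},{"delta_pos":[0,1,0],"yaw":0,"hand":18}]}}

```text
time_s: 14.48
tool_pos: [620.9, -76.0, 87.2]
tool_rot: [-0.691, 0.723, -0.002, -0.002]
force: [-3.4, -11.3, 5.8]
grip_width: 0.288
grasp_force: 39.4
```

Call:
{"method": "move_arm", "body": {"rows": [{"delta_pos":[0,1,0],"yaw":0,"hand":18},{"delta_pos":[0,1,0],"yaw":0,"hand":18},{"delta_pos":[0,1,0],"yaw":0,"hand":18}]}}

```text
time_s: 14.73
tool_pos: [621.0, -72.8, 87.2]
tool_rot: [-0.691, 0.723, -0.002, -0.002]
force: [-2.6, -10.5, 4.7]
grip_width: 0.288
grasp_force: 39.3
```

Call:
{"method": "move_arm", "body": {"rows": [{"delta_pos":[0,1,0],"yaw":0,"hand":18},{"delta_pos":[0.1,1,0],"yaw":0,"hand":18},{"delta_pos":[0,1,0],"yaw":0,"hand":18},{"delta_pos":[0.1,1,0],"yaw":0,"hand":18}]}}

```text
time_s: 15.07
tool_pos: [621.2, -68.8, 87.3]
tool_rot: [-0.691, 0.723, -0.002, -0.002]
force: [-3.7, -10.5, 5.1]
grip_width: 0.289
grasp_force: 39.3
```

Call:
{"method": "move_arm", "body": {"rows": [{"delta_pos":[0,1.5,0],"yaw":0,"hand":18},{"delta_pos":[0.1,1.5,0],"yaw":0,"hand":18},{"delta_pos":[0,1.5,0],"yaw":0,"hand":18},{"delta_pos":[0.1,1.5,0],"yaw":0,"hand":18}]}}

```text
time_s: 15.4
tool_pos: [621.5, -62.8, 87.3]
tool_rot: [-0.691, 0.723, -0.002, -0.002]
force: [-3.1, -10.2, 5.6]
grip_width: 0.289
grasp_force: 39.3
```

Call:
{"method": "move_arm", "body": {"rows": [{"delta_pos":[0,1.5,0],"yaw":0,"hand":18},{"delta_pos":[0.1,1.5,0],"yaw":0,"hand":18},{"delta_pos":[0,1.5,0],"yaw":0,"hand":18},{"delta_pos":[0.1,1.5,0],"yaw":0,"hand":18}]}}

```text
time_s: 15.73
tool_pos: [621.7, -56.7, 87.2]
tool_rot: [-0.691, 0.723, -0.002, -0.002]
force: [-2.1, -10.2, 5.0]
grip_width: 0.288
grasp_force: 39.3
```

Run:
```python
from look import *
pose()
t=np.radians(87.4); ex=np.array([np.cos(t),np.sin(t)]); ey=np.array([-ex[1],ex[0]])
def tr(P): return np.c_[(P[:,:2]-[623.9,15.2])@ex,(P[:,:2]-[623.9,15.2])@ey,P[:,2]]
for c in('top','side'):
    im,d=arm.capture(c); P,_=pts(c,d,np.ones((400,640),bool)); q=tr(P); q=q[(abs(q[:,1])<27)]
    for x in range(80,176,4):
        s=q[abs(q[:,0]-x)<2]
        if len(s)>2: print(c,x,len(s),np.percentile(s[:,2],[5,50,95]).round(0),end=' ')
    k=q[(abs(q[:,1])<24)&(q[:,2]>60)&(q[:,2]<80)&(q[:,0]>126)&(q[:,0]<170)]; print('\nstop',len(k),np.percentile(k,[5,50,95],axis=0).round(1).tolist() if len(k) else '')
    p=q[(q[:,2]>155)&(q[:,0]>60)&(q[:,0]<150)&(q[:,2]<172)]; print('portal',np.percentile(p[:,0],[3,97]))
save('s4',cv2.resize(im[150:270,210:330],(600,600),interpolation=cv2.INTER_CUBIC))
```

```text
t 15.7333 tcp [621.7 -56.7  87.2] yaw_y 177.43 F [ -2.1 -10.2   5. ] grip 0.28807202652041364 39.34804022312164 j [ 0.23  0.13 -0.08  0.   -1.36 -0.28]
top 80 21 [ 16. 467. 477.] top 84 22 [ 34. 463. 478.] top 88 16 [ 27. 468. 476.] top 92 9 [457. 469. 474.] top 96 13 [454. 468. 474.] top 100 11 [461. 470. 474.] top 104 9 [458. 466. 476.] top 108 9 [458. 468. 473.] top 112 7 [459. 470. 474.] top 116 6 [465. 469. 473.] top 120 8 [454. 466. 472.] top 124 6 [461. 466. 472.] top 128 7 [454. 466. 472.] top 132 5 [451. 466. 468.] top 136 4 [458. 460. 467.] top 140 6 [454. 462. 467.] top 148 4 [456. 460. 465.] top 152 3 [455. 462. 464.] 
stop 0 Traceback (most recent call last):
  File "<stdin>", line 11, in <module>
    return _quantile_unchecked(
        a, q, axis, out, overwrite_input, method, keepdims, weights)
    return _ureduce(a,
                    func=_quantile_ureduce_func,
    ...<5 lines>...
                    overwrite_input=overwrite_input,
                    method=method)
    r = func(a, **kwargs)
    result = _quantile(arr,
                       quantiles=q,
    ...<2 lines>...
                       out=out,
                       weights=wgt)
    slices_having_nans = np.isnan(arr[-1, ...])
                                  ~~~^^^^^^^^^
IndexError: index -1 is out of bounds for axis 0 with size 0
```

```bash
cat > st.py <<'E'
from look import *
t=np.radians(87.4); ex=np.array([np.cos(t),np.sin(t)]); ey=np.array([-ex[1],ex[0]])
def tr(P): return np.c_[(P[:,:2]-[623.9,15.2])@ex,(P[:,:2]-[623.9,15.2])@ey,P[:,2]]
def rep(c,d):
    P,_=pts(c,d,np.ones((400,640),bool)); q=tr(P)
    k=q[(abs(q[:,1])<24)&(q[:,2]>55)&(q[:,2]<82)&(q[:,0]>118)&(q[:,0]<170)]; print(c,'stop',len(k),np.percentile(k,[2,10,50,90,98],axis=0).round(1).tolist() if len(k) else '')
    p=q[(abs(q[:,1])<50)&(q[:,2]>157)&(q[:,2]<170)&(q[:,0]>60)&(q[:,0]<150)]; print(' portal',np.percentile(p[:,0],[2,98]).round(1) if len(p) else '')
    k=q[(abs(q[:,1])<15)&(q[:,2]>99)&(q[:,2]<120)&(q[:,0]>-180)&(q[:,0]<-20)]; print(' knob',len(k),np.percentile(k[:,0],[2,50,98]).round(1) if len(k) else '')
    return q
E
python3 - <<'E'
from st import *
for c in('top','side'): rep(c,np.load(c+'0.npz')['d'])
im,d=arm.capture('side'); rep('side',d); np.savez('side4.npz',im=im,d=d)
save('s4',cv2.resize(im[150:270,210:330],(600,600),interpolation=cv2.INTER_CUBIC))
E
```

```text
top stop 17 [[139.3, -19.8, 56.3], [139.6, -16.2, 59.0], [140.1, -1.1, 72.4], [141.5, 17.4, 79.0], [142.2, 21.3, 79.7]]
 portal [ 71.8 122.4]
 knob 46 [-168.9 -159.  -146.9]
side stop 103 [[140.6, -23.2, 55.5], [141.6, -20.1, 58.6], [144.4, -0.6, 67.5], [146.2, 18.8, 76.6], [147.6, 21.9, 78.0]]
 portal [ 79.  126.5]
 knob 60 [-165.3 -150.4 -142.5]
side stop 104 [[140.6, -23.1, 55.7], [141.6, -19.4, 57.3], [143.9, 1.4, 67.7], [146.1, 19.7, 76.5], [147.4, 22.9, 77.4]]
 portal [ 78.3 126.1]
 knob 78 [-81.3 -63.5 -56.7]
```

View pics/s4.png

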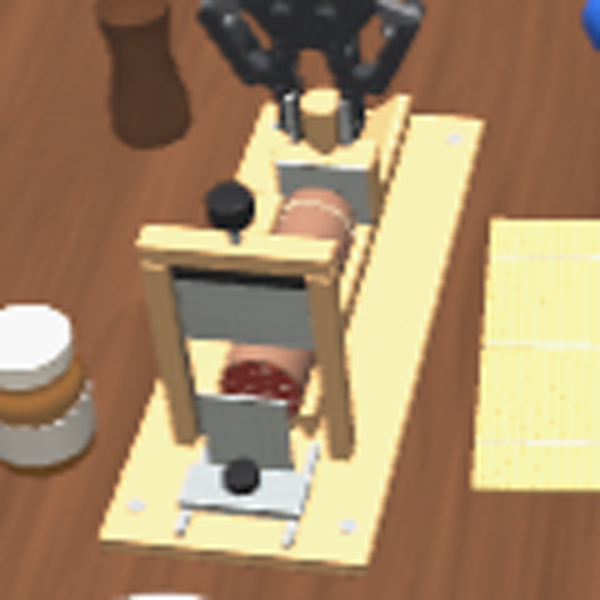

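The cut face at (262,385) is under the raised blade, still short of the stop plate at (245,430), and the pusher follows. I estimate about 30 mm to go.

Call:
{"method": "move_arm", "body": {"rows": [{"delta_pos":[0,1.5,0],"yaw":0,"hand":18},{"delta_pos":[0.1,1.5,0],"yaw":0,"hand":18},{"delta_pos":[0,1.5,0],"yaw":0,"hand":18},{"delta_pos":[0.1,1.5,0],"yaw":0,"hand":18},{"delta_pos":[0,1.5,0],"yaw":0,"hand":18},{"delta_pos":[0.1,1.5,0],"yaw":0,"hand":18}]}}

```text
time_s: 16.33
tool_pos: [622.1, -47.6, 87.2]
tool_rot: [-0.691, 0.723, -0.002, -0.001]
force: [-3.0, -10.1, 4.1]
grip_width: 0.291
grasp_force: 39.3
```

Call:
{"method": "move_arm", "body": {"rows": [{"delta_pos":[0,1,0],"yaw":0,"hand":18},{"delta_pos":[0,1,0],"yaw":0,"hand":18},{"delta_pos":[0.1,1,0],"yaw":0,"hand":18},{"delta_pos":[0.1,1,0],"yaw":0,"hand":18},{"delta_pos":[0,1,0],"yaw":0,"hand":18},{"delta_pos":[0.1,1,0],"yaw":0,"hand":18}]}}

```text
time_s: 16.83
tool_pos: [622.4, -41.6, 87.2]
tool_rot: [-0.691, 0.723, -0.002, -0.001]
force: [-2.5, -10.1, 5.1]
grip_width: 0.289
grasp_force: 39.3
```

Run:
```python
from st import *
pose(); im,d=arm.capture('side'); q=rep('side',d); np.savez('side5.npz',im=im,d=d)
P,uv=pts('side',d,np.ones((400,640),bool)); hsv=cv2.cvtColor(im,cv2.COLOR_RGB2HSV)[uv[:,1],uv[:,0]]; rgb=im[uv[:,1],uv[:,0]].astype(int); q=tr(P)
m=(abs(q[:,1])<26)&(q[:,0]>80)&(q[:,0]<145)&(q[:,2]>35)&(q[:,2]<80)&(rgb[:,0]>1.6*rgb[:,1])&(rgb[:,0]>60)
print('red',m.sum(),np.percentile(q[m],[5,50,95],axis=0).round(1).tolist())
```

```text
t 16.8333 tcp [622.4 -41.6  87.2] yaw_y 177.43 F [ -2.5 -10.1   5.1] grip 0.2890822869067856 39.33298051357269 j [ 0.26  0.13 -0.08  0.   -1.36 -0.3 ]
side stop 177 [[118.8, -22.7, 55.8], [122.7, -17.9, 58.6], [142.2, 0.5, 66.3], [145.0, 19.4, 75.1], [146.4, 22.8, 77.9]]
 portal [ 79.  126.1]
 knob 73 [-65.7 -48.7 -42.2]
red 28 [[123.5, -11.6, 50.4], [124.7, 0.9, 65.6], [128.2, 21.7, 69.9]]
```

Call:
{"method": "move_arm", "body": {"rows": [{"delta_pos":[0,1,0],"yaw":0,"hand":18},{"delta_pos":[0.1,1,0],"yaw":0,"hand":18},{"delta_pos":[0,1,0],"yaw":0,"hand":18},{"delta_pos":[0.1,1,0],"yaw":0,"hand":18},{"delta_pos":[0,1,0],"yaw":0,"hand":18},{"delta_pos":[0.1,1,0],"yaw":0,"hand":18},{"delta_pos":[0,1,0],"yaw":0,"hand":18}]}}

```text
time_s: 17.47
tool_pos: [622.7, -34.6, 87.2]
tool_rot: [-0.691, 0.723, -0.002, -0.001]
force: [-2.7, -9.8, 4.5]
grip_width: 0.296
grasp_force: 39.4
```

Call:
{"method": "move_arm", "body": {"rows": [{"delta_pos":[0,0.7,0],"yaw":0,"hand":18},{"delta_pos":[0.1,0.7,0],"yaw":0,"hand":18}]}}

```text
time_s: 17.63
tool_pos: [622.7, -33.1, 87.2]
tool_rot: [-0.691, 0.723, -0.002, -0.001]
force: [-3.8, -9.2, 4.5]
grip_width: 0.292
grasp_force: 39.4
```

Call:
{"method": "move_arm", "body": {"rows": [{"delta_pos":[0,0.7,0],"yaw":0,"hand":18},{"delta_pos":[0.1,0.7,0],"yaw":0,"hand":18}]}}

```text
time_s: 17.8
tool_pos: [622.8, -31.8, 87.2]
tool_rot: [-0.691, 0.723, -0.002, -0.002]
force: [-3.0, -10.0, 5.6]
grip_width: 0.288
grasp_force: 39.4
```

Call:
{"method": "move_arm", "body": {"rows": [{"delta_pos":[0,0.7,0],"yaw":0,"hand":18},{"delta_pos":[0.1,0.7,0],"yaw":0,"hand":18}]}}

```text
time_s: 17.97
tool_pos: [622.9, -30.4, 87.2]
tool_rot: [-0.691, 0.723, -0.001, -0.002]
force: [-3.4, -10.0, 6.4]
grip_width: 0.293
grasp_force: 39.4
```

Call:
{"method": "move_arm", "body": {"rows": [{"delta_pos":[0,0.6,0],"yaw":0,"hand":18},{"delta_pos":[0,0.6,0],"yaw":0,"hand":18}]}}

```text
time_s: 18.13
tool_pos: [622.9, -29.2, 87.2]
tool_rot: [-0.691, 0.723, -0.002, -0.002]
force: [-2.3, -10.2, 6.5]
grip_width: 0.291
grasp_force: 39.4
```

Call:
{"method": "move_arm", "body": {"rows": [{"delta_pos":[0.1,0.5,0],"yaw":0,"hand":18},{"delta_pos":[0,0.5,0],"yaw":0,"hand":18}]}}

```text
time_s: 18.3
tool_pos: [623.0, -28.2, 87.2]
tool_rot: [-0.691, 0.723, -0.001, -0.002]
force: [-3.6, -9.8, 6.8]
grip_width: 0.298
grasp_force: 39.4
```

Call:
{"method": "move_arm", "body": {"rows": [{"delta_pos":[0,0.5,0],"yaw":0,"hand":18},{"delta_pos":[0,0.5,0],"yaw":0,"hand":18}]}}

```text
time_s: 18.47
tool_pos: [623.0, -27.2, 87.2]
tool_rot: [-0.691, 0.723, -0.002, -0.002]
force: [-3.1, -9.7, 5.5]
grip_width: 0.289
grasp_force: 39.4
```

Call:
{"method": "move_arm", "body": {"rows": [{"delta_pos":[0,0.5,0],"yaw":0,"hand":18},{"delta_pos":[0,0.5,0],"yaw":0,"hand":18}]}}

```text
time_s: 18.63
tool_pos: [623.0, -26.2, 87.2]
tool_rot: [-0.691, 0.723, -0.002, -0.001]
force: [-2.9, -9.4, 4.6]
grip_width: 0.289
grasp_force: 39.4
```

Call:
{"method": "move_arm", "body": {"rows": [{"delta_pos":[0,0.5,0],"yaw":0,"hand":18},{"delta_pos":[0,0.5,0],"yaw":0,"hand":18}]}}

```text
time_s: 18.8
tool_pos: [623.1, -25.4, 87.2]
tool_rot: [-0.691, 0.723, -0.002, -0.002]
force: [-1.9, -12.2, 5.1]
grip_width: 0.289
grasp_force: 39.4
```

Call:
{"method": "move_arm", "body": {"rows": [{"delta_pos":[0,0.5,0],"yaw":0,"hand":18}]}}

```text
time_s: 18.88
tool_pos: [623.1, -25.4, 87.2]
tool_rot: [-0.691, 0.723, -0.002, -0.002]
force: [-1.5, -13.1, 3.8]
grip_width: 0.29
grasp_force: 39.4
```

Call:
{"method": "move_arm", "body": {"rows": [{"delta_pos":[0,0.4,0],"yaw":0,"hand":18}]}}

```text
time_s: 18.97
tool_pos: [623.1, -25.4, 87.2]
tool_rot: [-0.691, 0.723, -0.002, -0.002]
force: [-2.4, -15.1, 4.2]
grip_width: 0.29
grasp_force: 39.4
```

Call:
{"method": "move_arm", "body": {"rows": [{"delta_pos":[0,0.2,0],"yaw":0,"hand":18},{"delta_pos":[0,0,0],"yaw":0,"hand":18}]}}

```text
time_s: 19.13
tool_pos: [623.1, -25.4, 87.3]
tool_rot: [-0.691, 0.723, -0.002, -0.002]
force: [-2.3, -14.5, 5.4]
grip_width: 0.289
grasp_force: 39.3
```

Call:
{"method": "move_arm", "body": {"rows": [{"delta_pos":[0,0.3,0],"yaw":0,"hand":18},{"delta_pos":[0,0,0],"yaw":0,"hand":18},{"delta_pos":[0,0,0],"yaw":0,"hand":18}]}}

```text
time_s: 19.38
tool_pos: [623.0, -25.4, 87.2]
tool_rot: [-0.691, 0.723, -0.002, -0.002]
force: [-1.1, -15.3, 3.6]
grip_width: 0.287
grasp_force: 39.3
```

Call:
{"method": "move_arm", "body": {"rows": [{"delta_pos":[0,0,0],"yaw":0,"hand":60},{"delta_pos":[0,0,0],"yaw":0,"hand":60},{"delta_pos":[0,0,0],"yaw":0,"hand":60},{"delta_pos":[0,0,0],"yaw":0,"hand":60},{"delta_pos":[0,0,0],"yaw":0,"hand":60},{"delta_pos":[0,0,10],"yaw":0,"hand":60},{"delta_pos":[0,0,25],"yaw":0,"hand":60},{"delta_pos":[0,0,35],"yaw":0,"hand":60},{"delta_pos":[0,-10,35],"yaw":0,"hand":60},{"delta_pos":[0,-35,15],"yaw":0,"hand":60},{"delta_pos":[0,-38,0],"yaw":0,"hand":60},{"delta_pos":[0,-38,0],"yaw":0,"hand":60},{"delta_pos":[0,-30,0],"yaw":0,"hand":60},{"delta_pos":[0,0,0],"yaw":0,"hand":60},{"delta_pos":[0,0,0],"yaw":0,"hand":60}]}}

```text
time_s: 20.63
tool_pos: [623.0, -173.3, 206.3]
tool_rot: [-0.691, 0.723, -0.0, 0.0]
force: [1.0, 0.3, 0.6]
grip_width: 0.703
grasp_force: 0.0
```

Run:
```python
from st import *
pose()
K=cal('wrist'); imw,d=arm.capture('wrist'); P,_=pts('wrist',d,np.ones((400,640),bool),K); q=tr(P); q=q[abs(q[:,1])<12]
for x in range(-70,-10,3):
    s=q[abs(q[:,0]-x)<1.5]
    if len(s)>5: print(x,np.percentile(s[:,2],[5,50,95]).round(0),end=' ')
im,d=arm.capture('top'); rep('top',d)
im,d=arm.capture('side'); rep('side',d)
a=cv2.resize(im[150:270,210:330],(400,400),interpolation=cv2.INTER_CUBIC); b=cv2.resize(imw,(400,250))
save('f',np.hstack([a,np.vstack([b,np.zeros((150,400,3),np.uint8)])]))
```

```text
t 20.6333 tcp [ 623.  -173.3  206.3] yaw_y 177.37 F [1.  0.3 0.6] grip 0.7032175269321969 0.0 j [ 0.04  0.16  0.17  0.   -1.58 -0.08]
-70 [14. 20. 25.] -67 [15. 20. 26.] -64 [15. 20. 25.] -61 [14. 20. 25.] -58 [14. 20. 25.] -55 [ 23.  59. 107.] -52 [ 76. 100. 115.] -49 [ 77. 105. 116.] -46 [ 77. 114. 116.] -43 [ 77. 115. 116.] -40 [ 77. 115. 115.] top stop 37 [[134.6, -15.8, 58.9], [135.2, -11.9, 65.4], [138.4, 4.3, 73.2], [141.4, 20.2, 78.8], [143.1, 23.0, 79.4]]
 portal [ 82.6 122.6]
 knob 10 [-52.3 -49.4 -48.3]
side stop 184 [[118.4, -22.1, 55.6], [121.6, -17.3, 58.0], [142.2, 2.0, 69.1], [145.8, 19.2, 76.1], [146.6, 22.7, 78.5]]
 portal [ 76.8 126.6]
 knob 64 [-47.9 -33.4 -27.3]
```

View pics/f.png

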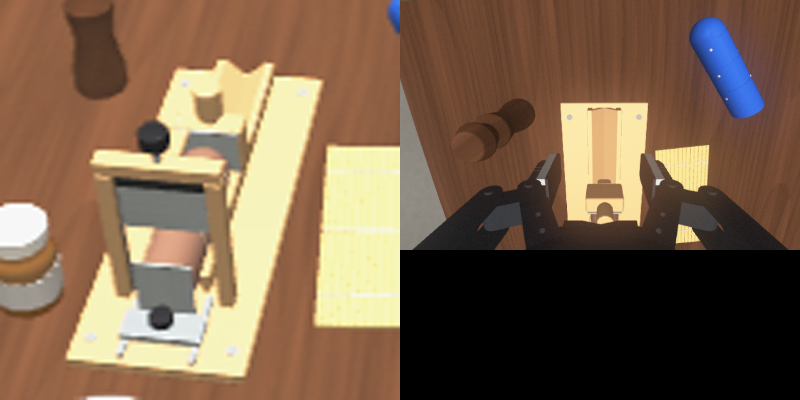

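The cut face rests flat on the stop plate at (165,280), the plate has not moved, and the pusher is up against the tail at (210,150). The gripper is clear.

```bash
python3 -c "
from rig import arm
print(arm.sign_off())"
```

```text
the job is handed in; nothing more can be done
None
```

I laid the salami in the trough and fed it under the raised blade until its cut face was snug on the stop plate (about 5 N, and the plate did not shift). The pusher is up against the tail, nothing else was touched, and the job was handed in at about 21 s.

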